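Turn a clutch's drive disc onto its pin and press it home

TASK

Seat the steel drive disc of the clutch that stands on the cork mat: push it round with a fingertip against one of its two upright studs until the notch in its rim stands over the pin on the clutch body, then press it down against its spring until it is fully home on the pin. Finish while holding it down there, so that the retaining ring can be put on the shaft next. Do not lift the disc or force it, and leave the ring, the tools and the boxes around it as they lie.

Things in the scene. Friction and masses are not known exactly. Their poses are not given: they have to be found in the camera images.
- clutch_body: The clutch, fixed on the 3 mm mat: a square aluminium flange (134 x 134 x 10 mm), on it a grey round coil housing (124 mm across, top face 40 mm above the underside). A vertical steel shaft, 18 mm in diameter, rises on the axis to 72 mm. Origin: on the axis at the underside; z up; +x points from the axis to the pin; a small black terminal block is on the -x side.
- clutch_pin (a point): Top of the single upright steel pin on the housing's top face, 52 mm from the axis: 12 mm in diameter, 11 mm tall, its last 4 mm tapering to a 5 mm tip. Part of it shows outside the disc's rim. Its top is 1 mm below the underside of the raised disc.
- drive_disc: Loose steel disc on the shaft, turns freely either way: 100 mm across, 10 mm thick, 0.15 to 0.31 kg; a hub 32 mm across rises 10 mm above its upper face round the 19.4 mm bore. Origin: centre of its underside; z up; +x points to the notch. Starts level, underside 52 mm above the clutch's underside; home at 44 mm. Press on the flat face, 17 to 44 mm from the axis, on one or both sides of the hub.
- spring_plate (a joint): Round plate (78 mm across) on a wave spring under the disc; it carries the disc and rises again when released. Value: how far it is pressed down, 0 (up) to 0.008 m (bottom, disc home). The spring yields from 4.5 N and takes 9.3 N at the bottom, disc weight included. Off the notch the pin blocks the disc. When home, the shaft's end stands 8 mm out of the hub; raised, they are level.
- disc_notch (a point): The notch in the disc's rim, open outward and through the full thickness: 15 mm wide, cut in to 44 mm from the axis. The point lies on the notch's centre line 52 mm from the axis (just outside the rim), half-way up the disc's thickness. It is above the pin when its horizontal position equals the pin's.
- stud_a (a point): One of two equal upright studs on the disc's upper face, 36 mm from the axis, at +90 degrees (counter-clockwise from above) from the notch: black rubber bush 14 mm in diameter with a steel end, 20 mm tall. The point is on its centre line, half-way up (20 mm above the disc's underside).
- stud_b (a point): The other stud, the same, at -90 degrees from the notch.
- retaining_ring: Open dark steel retaining ring, 24 mm across, 2 mm thick, lying on the mat beside the clutch; origin at the centre of its underside. Not to be touched.
- hex_key: Small black hex key, 25 x 70 x 4 mm, lying on the mat beside the clutch; origin at the centre of its underside. Not to be touched.
- spanner: Steel combination spanner, 70 x 129 x 7 mm; origin at the centre of its underside. Not to be touched.
- screwdriver_0: Screwdriver with a yellow handle, 28 x 181 x 26 mm; origin at the centre of its underside. Not to be touched.
- coil_box_0: White square carton, 104 x 104 x 90 mm; origin at the centre of its underside. Not to be touched.
- needle_box_1: Small flat red carton, 40 x 62 x 14 mm; origin at the centre of its underside. Not to be touched.
- grease_pot: White pot with a green lid, 54 mm across, 50 mm tall; origin at the centre of its underside. Not to be touched.

How it is judged:
On the way, in this order (a step that is already met when the one before it is completed fails the run):
1. the disc is turned until its notch stands over the pin (within 8 mm) while still on its shaft (horizontal distance between disc_notch and clutch_pin below 0.008 m).
2. the disc is pressed home over the pin (z of drive_disc in the frame of clutch_body below 0.0456 m and horizontal distance between disc_notch and clutch_pin below 0.004 m), for 0.2 s.
At the end, for the whole second after the job is handed in: The disc is home over the pin: its underside less than 45.6 mm above the clutch's underside (44 mm is fully home), its notch within 4 mm of the pin, level within 0.05 rad and at rest, and the fingers are still pressing on it with more than 3 N (all of step 2 and angle between drive_disc's own z axis and vertical below 0.05 rad and contact force between the fingers and drive_disc above 3 N and linear speed of drive_disc below 0.02 m/s and angular speed of drive_disc below 0.3 rad/s); the arm keeps its last pose, push and grip.
It fails at once if the disc is lifted (more than 7 mm above its starting height) (z of drive_disc in the frame of clutch_body above 0.059 m).
It fails at once if the disc is forced: the fingers push on it with more than 40 N (contact force between the fingers and drive_disc above 40 N).
It fails at once if the retaining ring, a tool, a box or the pot is moved by more than 15 mm (distance of any of retaining_ring, hex_key, spanner, screwdriver_0, coil_box_0, needle_box_1, grease_pot from where it was at the start of the episode above 0.015 m).
It also fails if it takes over 48 s, if anything falls off the work surface, if the arm or the gripper's body presses on something with over 40 N, if the wrist force passes 120 N, or if a joint passes its speed limit or range.

ROBOT

A 6-joint arm with a two-finger parallel gripper is mounted at the origin on a cart in front of the work surface, level with it; the furniture and walls round the work are solid. World frame = base frame: x ahead of the robot, y to its left, z up, the work surface at z = 0. Lengths are in m, angles in rad, forces in N, time in s.
With the tool pointing down it reaches from about 0.425 to 0.95 m from the base axis. Payload 3.5 kg.
Tool frame: the origin (TCP) lies midway between the tips of the shut fingers; the grasp point (between the pads) lies 19 mm behind it; z points along the fingers, y is the line along which they close (so a half turn about z gives the same grasp; the last joint's range is limited). The gripper opens to 85 mm and grips with 20 to 120 N. Pads are 22 mm wide; open, the fingers measure 114 mm over their backs; the gripper's body (76 mm by 85 mm) begins 54 mm behind the grasp point. The pads swing forward as they close: fully open they stand 13 mm farther back than shut.
Start: joints at [-1.257, 0.286, 1.577, -0, 1.279, -0.15], TCP at [0.302, -0.604, 0.231] pointing down, gripper open.
Joint ranges: [-2.77, 2.77], [-0.9, 2.22], [0.21, 2.48], [-1.53, 4.67], [0.24, 2.81], [-2.84, 2.84]. Speed limits (rad/s): [2.79, 2.79, 3.14, 3.14, 3.14, 3.14].

INTERFACE

Orientations are given as a unit quaternion [x, y, z, w].
In Python, from workcell import observe, optics, order gives the robot as it stands. The module is installed in compiled form; this text tells all that it offers.
- The arm moves only by the tool jog_arm, never from a script. Its argument "deltas" is a list of rows, each a list of 7 numbers: the shift along the tool's x, y, z in mm, then the turn, a rotation vector about the tool's x, y, z in rad, then the opening, from -1 (shut) to 1 (fully open). In form: [[x, y, z, ax, ay, az, fingers], ...]. A call has 1 to 12 rows; each row is the pose to reach, as a shift and turn from the pose commanded when the call began, along the tool's axes at that moment; what a row does not reach only later rows make up. A row lasts 1/12 s, in which the tool goes at most 41.7 mm and 7.16 degrees, less where a joint would pass 70% of its speed; a pose out of reach is approached as far as the arm can. A call with a gripper value outside its range is refused whole. The fingers move at their own pace and stop on an object; "grip_force" is the grip in N (left out, the last holds). Time passes only in rows, so rows that repeat a pose let the fingers close. It gives the time, the measured TCP pose, the force, the opening and the grip force at its end, in the units of the state.
- observe(): the state, without advancing time (a new reading comes with each control period).
- optics.capture(name): name is "scene" or "top"; returns a dict with "pixels" (384x512x3 uint8, red, green, blue), "K" (3x3 intrinsics, pixels), "cam_to_world" (4x4, takes a point from camera to world coordinates). Camera axes: x right, y up, looking along -z (the intrinsics and any distortion apply to the point x, -y, -z); pixel columns grow to the right and rows downward; lengths in m; the calibration is good to about 2 mm. A picture is of the moment at which its call begins. There is no depth.
- order.close_job(): hands the job in; it is judged then, once.
The state is a dict: "clock": time; "joint_positions": joint angles; "joint_velocities": joint speeds; "joint_efforts": joint torques, N m; "ee_pos": TCP position; "ee_rot": TCP orientation; "force": force on the tool from outside, world axes, zero at the start; "ft_torque": the same for the moment, N m; "finger_gap": opening from 0.0 (shut) to 1.0 (fully open); "grasp_force": force on a finger pad.
Only numpy, scipy, OpenCV 4.12 (cv2) and the standard library are available. Lean on these libraries where they do the work, as an engineer would, in place of code of your own. Each camera call takes 0.05 s, during which the arm holds its last target. There are 200 camera calls.

## Working session

There is one attempt and no reset: what is moved stays moved. The work goes in short steps, Python scripts to look and compute and a tool call to move; the robot and the scene stay as the last step left them, time stands still between calls to the robot, and variables do not carry over. Pictures are saved under pics/ and viewed, at most 10 in all, crops included, and the job is handed in when it is done.

Besides the shell and the picture viewer there is one more tool, called as name([rows], argument=value, ...), one row to a line, values as JSON. jog_arm: Moves the arm, as the interface text tells. Its arguments: {"type":"object","properties":{"deltas":{"type":"array"},"grip_force":{"type":"number"}},"required":["deltas"]}

```bash
mkdir -p pics
cat > h.py <<'E'
import numpy as np, cv2
from workcell import observe, optics, order
def cap(n,f=None):
    d=optics.capture(n)
    if f: cv2.imwrite('pics/'+f,d['pixels'][:,:,::-1])
    return d
def ray(d,u,v,z):
    K=np.array(d['K']);T=np.array(d['cam_to_world'])
    a=np.linalg.inv(K)@[u,v,1]; r=T[:3,:3]@[a[0],-a[1],-a[2]]; o=T[:3,3]
    return o+r*(z-o[2])/r[2]
def proj(d,p):
    K=np.array(d['K']);T=np.array(d['cam_to_world'])
    c=T[:3,:3].T@(np.array(p)-T[:3,3]); q=K@[c[0],-c[1],-c[2]]; return q[:2]/q[2]
E
python3 - <<'E'
from h import *
a=cap('top','t.png');b=cap('scene','s.png')
for d in(a,b): print(d['K'],np.round(d['cam_to_world'],3),[k for k in d])
im=np.hstack([a['pixels'],b['pixels']])
print(observe())
E
```

```text
[[448.95611067   0.         251.10234326]
 [  0.         448.95611067 188.04282296]
 [  0.           0.           1.        ]] [[ 0.01   0.994 -0.108  0.441]
 [-1.     0.01   0.004 -0.   ]
 [ 0.005  0.108  0.994  1.143]
 [ 0.     0.     0.     1.   ]] ['pixels', 'K', 'cam_to_world']
[[443.84706646   0.         258.21742604]
 [  0.         443.84706646 180.1330571 ]
 [  0.           0.           1.        ]] [[-0.894  0.251 -0.372  0.08 ]
 [-0.448 -0.482  0.753  0.97 ]
 [ 0.01   0.84   0.543  0.772]
 [ 0.     0.     0.     1.   ]] ['pixels', 'K', 'cam_to_world']
{'clock': 0.1, 'joint_positions': array([-1.25698529e+00,  2.87132311e-01,  1.57803822e+00, -3.03540813e-06,
        1.27865519e+00, -1.50004528e-01]), 'joint_velocities': array([ 0.00028033, -0.0012785 , -0.00246053,  0.00091981, -0.00059031,
        0.00119533]), 'joint_efforts': array([-7.25543650e-04, -4.07297230e+01, -2.93700171e+01, -1.81828841e-04,
        3.42165942e-03, -1.07033188e-05]), 'ee_pos': array([ 0.30180303, -0.60308875,  0.23004457]), 'ee_rot': array([ 9.73228985e-01,  2.29834934e-01, -9.27934023e-05, -1.11266989e-03]), 'force': array([ 0.31832552, -0.45518695, -0.18688855]), 'ft_torque': array([-0.01196752, -0.01541742,  0.01607448]), 'grasp_force': 0.0, 'finger_gap': 0.9976973461110866}
```

View pics/t.png

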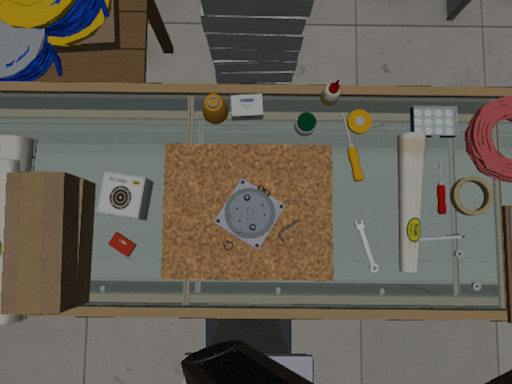

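View pics/s.png

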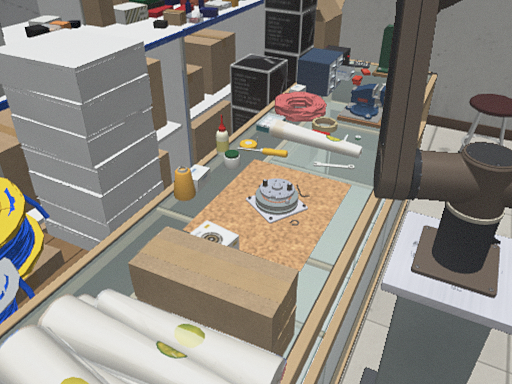

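The clutch is at about (250,212) in the top view and (277,195) in the scene view. I'll enlarge both crops side by side.

Run:
```python
from h import *
a=cv2.imread('pics/t.png')[172:252,210:290];b=cv2.imread('pics/s.png')[165:230,240:315]
f=lambda x,s:cv2.resize(x,(s,s*x.shape[0]//x.shape[1]),interpolation=cv2.INTER_CUBIC)
cv2.imwrite('pics/c1.png',f(a,600));cv2.imwrite('pics/c2.png',f(b,600))
d=cap('top')
print(ray(d,250,212,.065),np.linalg.norm(ray(d,250,212,.065)-ray(d,251,212,.065)))
```

```text
[ 0.49978247 -0.00226201  0.065     ] 0.0024005557718147796
```

View pics/c1.png

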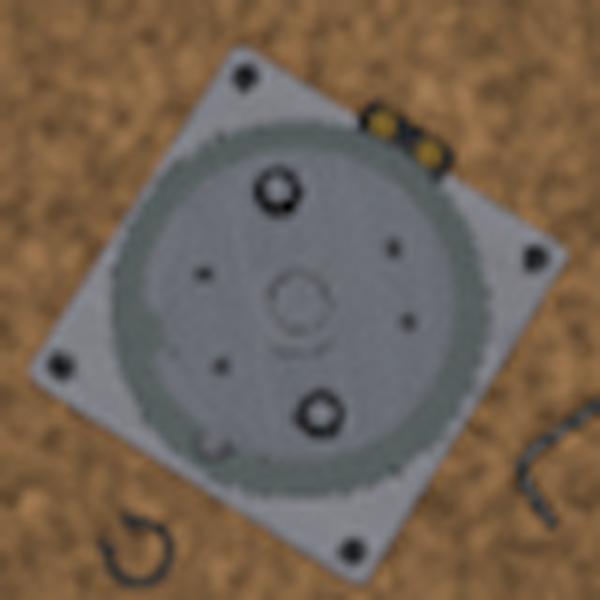

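View pics/c2.png

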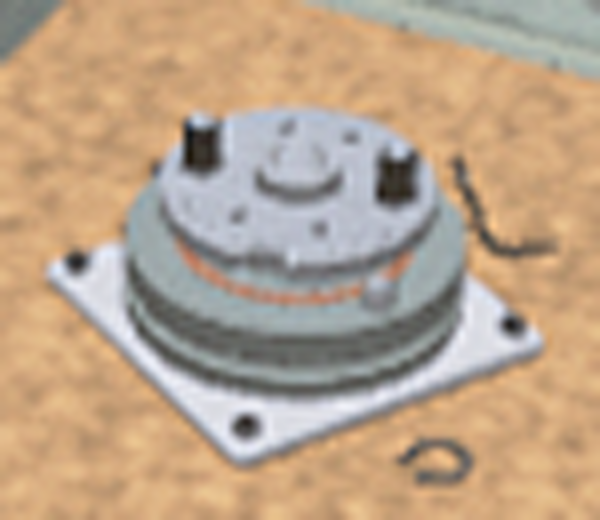

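The crops (7.5x of the top view) show the shaft at (299,302), studs at (278,192) and (320,413), the notch on the left rim at about (148,322), the pin at (215,443), and the terminal block at (408,140). The ring is lower left and the hex key is to the right. My plan is to centre the half-open fingers on the axis and turn the tool so both pads push the studs, then press down on both sides of the hub.

Run:
```python
from h import *
from scipy.spatial.transform import Rotation as R
d=cap('top')
P=lambda x,y,z: ray(d,210+(x+.5)/7.5-.5,172+(y+.5)/7.5-.5,z)[:2]
holes=[P(*q,.013) for q in[(245,76),(536,258),(352,551),(61,365)]]
c=np.mean(holes,0); sa,sb=P(278,192,.085),P(320,413,.085); pin=P(215,443,.054); no=P(150,322,.065); t=P(408,140,.02);sh=P(299,302,.075)
an=lambda v:np.degrees(np.arctan2(v[1],v[0]))
print('axis',c,'studs mid',(sa+sb)/2,'shaft',sh,'dist',np.linalg.norm(sa-sb))
print('holes edge ang',[an(holes[i]-holes[i-1]) for i in range(4)])
print('pin',an(pin-c),np.linalg.norm(pin-c),'term',an(t-c)); print('stud axis',an(sa-sb),'notch',an(no-c))
s=observe();print(R.from_quat(s['ee_rot']).as_matrix().round(4))
```

```text
axis [ 0.49983105 -0.00081682] studs mid [ 0.49903017 -0.00085988] shaft [ 0.49961724 -0.00089016] dist 0.07067588504721468
holes edge ang [np.float64(-31.62602993110964), np.float64(-121.5886206429438), np.float64(148.1802510412381), np.float64(58.1614495419248)]
pin 149.36849633881303 0.05196644565144929 term -32.11596238065058
stud axis 11.349254744318435 notch 97.84356166291606
[[ 8.943e-01  4.474e-01 -5.000e-04]
 [ 4.474e-01 -8.943e-01  1.400e-03]
 [ 2.000e-04 -1.500e-03 -1.000e+00]]
```

jog_arm([
  [30,-30,0,0,0,-0.03,0.1],
  [67,-67,0,0,0,-0.07,0.1],
  [104,-105,0,0,0,-0.11,0.1],
  [141,-142,0,0,0,-0.15,0.1],
  [178,-179,0,0,0,-0.19,0.1],
  [215,-217,0,0,0,-0.23,0.1],
  [252,-254,0,0,0,-0.27,0.1],
  [289,-291,0,0,0,-0.31,0.1],
  [326,-329,0,0,0,-0.35,0.1],
  [363,-366,0,0,0,-0.39,0.1],
  [400,-403,0,0,0,-0.43,0.1],
  [430,-434,0,0,0,-0.43,0.1],
])

```text
clock: 1.2
ee_pos: [0.4581, -0.1266, 0.2314]
ee_rot: [0.902, 0.433, 0.0, 0.0]
force: [0.1, 0.4, -0.9]
finger_gap: 0.546
grasp_force: 0.0
```

```bash
cat >> h.py <<'E'
from scipy.spatial.transform import Rotation as R
def goto(x,y,z,yaw):  # delta in tool axes to a vertical pose with tool-y at yaw deg
    s=observe();M=R.from_quat(s['ee_rot']).as_matrix()
    a=np.radians(yaw);Y=np.array([np.cos(a),np.sin(a),0]);Z=np.array([0,0,-1.]);X=np.cross(Y,Z)
    T=np.column_stack([X,Y,Z])
    print('pos',s['ee_pos'].round(4),'yaw',np.degrees(np.arctan2(M[1,1],M[0,1])).round(2),'F',s['force'].round(1),'T',s['ft_torque'].round(2),'gap',s['finger_gap'],'t',s['clock'],'q',s['joint_positions'].round(2))
    print('delta',(M.T@(np.array([x,y,z])-s['ee_pos'])*1000).round(1),R.from_matrix(M.T@T).as_rotvec().round(3))
E
python3 -c "
from h import *
goto(.4996,-.0009,.12,-38.7)"
```

```text
pos [ 0.4581 -0.1266  0.2314] yaw -38.73 F [ 0.1  0.4 -0.9] T [-0.01 -0.04 -0.02] gap 0.5456672968055571 t 1.2 q [-0.48 -0.17  2.05  0.    1.26  0.19]
delta [124.  -46.4 111.4] [ 0.001 -0.    -0.001]
```

jog_arm([
  [0,0,0,0,0,0,0.1],
  [0,0,0,0,0,0,0.1],
])

```text
clock: 1.37
ee_pos: [0.4583, -0.1266, 0.2313]
ee_rot: [0.901, 0.434, -0.0, 0.0]
force: [-0.1, -0.2, 0.1]
finger_gap: 0.55
grasp_force: 0.0
```

```bash
python3 -c "
from h import *
goto(.4996,-.0009,.12,-38.7)"
```

```text
pos [ 0.4583 -0.1266  0.2313] yaw -38.51 F [-0.1 -0.2  0.1] T [-0.07 -0.02  0.07] gap 0.5504998274050191 t 1.3667 q [-0.48 -0.17  2.05 -0.    1.26  0.19]
delta [124.1 -46.  111.3] [0.    0.    0.003]
```

Commands are rate-limited and the arm keeps up, so I'll continue over the axis and down to z = 0.12.

jog_arm([
  [30,-11,0,0,0,0,0.1],
  [60,-22,0,0,0,0,0.1],
  [90,-33,0,0,0,0,0.1],
  [124,-46,10,0,0,0,0.1],
  [124,-46,35,0,0,0,0.1],
  [124,-46,60,0,0,0,0.1],
  [124,-46,85,0,0,0,0.1],
  [124,-46,105,0,0,0,0.1],
  [124,-46,111,0,0,0,0.1],
  [124,-46,111,0,0,0,0.1],
  [124,-46,111,0,0,0,0.1],
])

```text
clock: 2.28
ee_pos: [0.5003, -0.0043, 0.1209]
ee_rot: [0.902, 0.431, 0.0, 0.0]
force: [-0.2, 0.4, -0.1]
finger_gap: 0.55
grasp_force: 0.0
```

Run:
```python
from h import *
goto(.4996,-.0009,.072,-38.7)
b=cap('scene');x=b['pixels'][120:235,220:340,::-1]
cv2.imwrite('pics/c3.png',cv2.resize(x,(600,575),interpolation=cv2.INTER_CUBIC))
```

```text
pos [ 0.5003 -0.0043  0.1209] yaw -38.88 F [-0.2  0.4 -0.1] T [ 0.03  0.01 -0.01] gap 0.5498612776503042 t 2.2833 q [-0.21  0.02  2.09 -0.    1.03  0.47]
delta [ 2.2 -2.7 48.9] [ 0.001 -0.    -0.003]
```

View pics/c3.png

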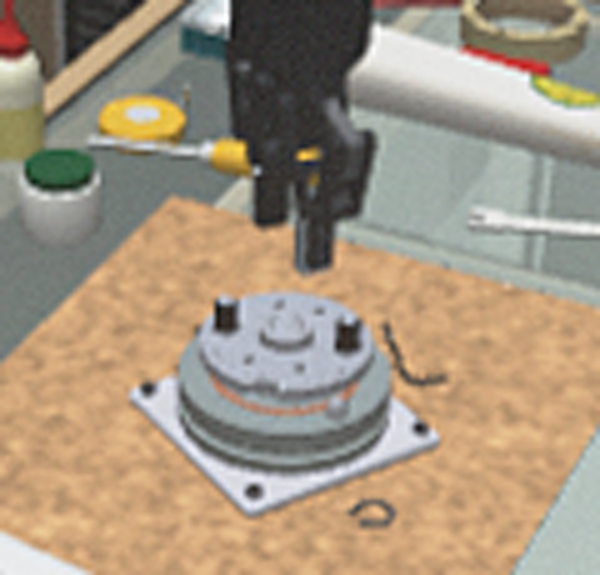

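The fingers are over the hub: tips at (268,222) and (313,268), hub at (288,325), studs clear on either side. Next I'll lower them between the studs, to just above the disc face.

jog_arm([
  [2,-3,10,0,0,0,0.1],
  [2,-3,22,0,0,0,0.1],
  [2,-3,32,0,0,0,0.1],
  [2,-3,40,0,0,0,0.1],
  [2,-3,45,0,0,0,0.1],
  [2,-3,49,0,0,0,0.1],
  [2,-3,50,0,0,0,0.1],
  [2,-3,50,0,0,0,0.1],
])

```text
clock: 3.0
ee_pos: [0.4987, 0.0003, 0.07]
ee_rot: [0.902, 0.432, -0.0, -0.0]
force: [1.3, -0.3, 0.5]
finger_gap: 0.548
grasp_force: 0.0
```

Run:
```python
from h import *
goto(.4996,-.0009,.070,25)
```

```text
pos [4.987e-01 3.000e-04 7.000e-02] yaw -38.79 F [ 1.3 -0.3  0.5] T [-0.02 -0.   -0.04] gap 0.5483584611859179 t 3.0 q [-0.2   0.1   2.12 -0.    0.92  0.47]
delta [-0.4  1.5 -0. ] [-1.000e-03 -0.000e+00 -1.113e+00]
```

jog_arm([
  [0,1,0,0,0,-0.06,0.1],
  [0,1,0,0,0,-0.14,0.1],
  [0,1,0,0,0,-0.22,0.1],
  [0,1,0,0,0,-0.29,0.1],
  [0,1,0,0,0,-0.35,0.1],
  [0,1,0,0,0,-0.42,0.1],
  [0,1,0,0,0,-0.49,0.1],
  [0,1,0,0,0,-0.56,0.1],
  [0,1,0,0,0,-0.63,0.1],
  [0,1,0,0,0,-0.69,0.1],
  [0,1,0,0,0,-0.73,0.1],
  [0,1,0,0,0,-0.75,0.1],
])

```text
clock: 4.0
ee_pos: [0.5001, -0.0005, 0.071]
ee_rot: [0.68, 0.733, 0.0, 0.001]
force: [0.8, 0.1, 0.6]
finger_gap: 0.552
grasp_force: 0.5
```

Run:
```python
from h import *
goto(.4996,-.0009,.070,25)
b=cap('scene');x=b['pixels'][145:225,230:325,::-1]
t=cap('top')['pixels'][172:252,210:290,::-1]
f=lambda x:cv2.resize(x,(400,400),interpolation=cv2.INTER_CUBIC)
cv2.imwrite('pics/c4.png',np.hstack([f(t),f(x)]))
```

```text
pos [ 5.001e-01 -5.000e-04  7.100e-02] yaw 4.26 F [0.8 0.1 0.6] T [-0.01 -0.   -0.02] gap 0.5523861643736329 t 4.0 q [-0.2   0.1   2.12  0.    0.92 -0.28]
delta [-0.4 -0.5  1. ] [ 0.001  0.001 -0.362]
```

View pics/c4.png

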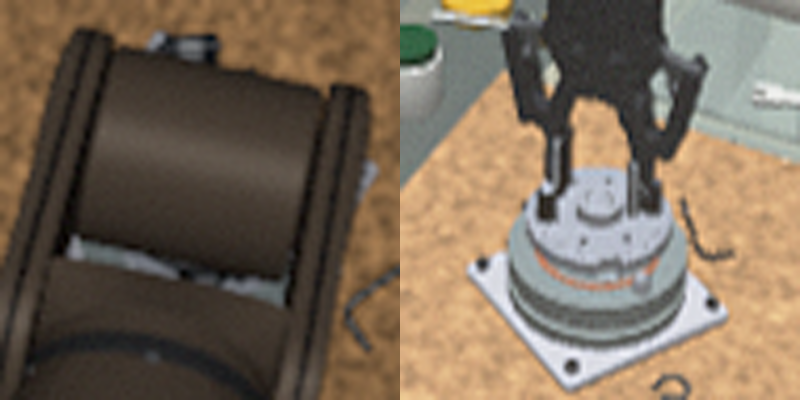

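The disc is following the fingers. The notch is at about (610,268) in the right half, still left of the pin at (641,280). The top view is blocked by the arm.

Run:
```python
from h import *
b=cap('scene','s4.png');c=np.array([.4996,-.0009])
q=lambda x,y:(230+(x-400+.5)/(400/95)-.5,145+(y+.5)/5-.5)
for n,p,z in(('notch',(610,268),.060),('notch top',(610,263),.065),('pin',(641,280),.051)):
    w=ray(b,*q(*p),z)[:2]-c; print(n,np.degrees(np.arctan2(w[1],w[0])),np.linalg.norm(w))
for a in(124,130,148.2):
  print(a,[((lambda p:((p[0]-229.5)*400/95+400,(p[1]-144.5)*5))(proj(b,[c[0]+r*np.cos(np.radians(a)),c[1]+r*np.sin(np.radians(a)),z]))) for r,z in((.05,.06),(.052,.053))])
```

```text
notch 123.90396930127797 0.0466630920812948
notch top 123.24948453402585 0.048897019591799436
pin 147.5643789139275 0.05230390342238658
124 [(np.float64(611.466482026944), np.float64(271.93668711405735)), (np.float64(611.5910730754584), np.float64(284.28090105357285))]
130 [(np.float64(619.2080319599249), np.float64(271.0334050376778)), (np.float64(619.6280632248294), np.float64(283.33463760157304))]
148.2 [(np.float64(640.8565210468205), np.float64(264.9896887206168)), (np.float64(642.0975790254802), np.float64(277.00808027562846))]
```

jog_arm([
  [0,0,0,0,0,-0.05,0.1],
  [0,0,0,0,0,-0.1,0.1],
  [0,0,0,0,0,-0.15,0.1],
  [0,0,0,0,0,-0.2,0.1],
  [0,0,0,0,0,-0.25,0.1],
  [0,0,0,0,0,-0.29,0.1],
  [0,0,0,0,0,-0.33,0.1],
  [0,0,0,0,0,-0.36,0.1],
  [0,0,0,0,0,-0.385,0.1],
  [0,0,0,0,0,-0.4,0.1],
  [0,0,0,0,0,-0.41,0.1],
  [0,0,0,0,0,-0.41,0.1],
])

```text
clock: 5.15
ee_pos: [0.4998, -0.0004, 0.0706]
ee_rot: [0.518, 0.856, 0.0, 0.0]
force: [-0.2, -0.5, 1.3]
finger_gap: 0.55
grasp_force: 0.5
```

Run:
```python
from h import *
goto(.4996,-.0009,.056,28)
b=cap('scene');x=b['pixels'][175:220,250:310,::-1]
cv2.imwrite('pics/c5.png',cv2.resize(x,(720,540),interpolation=cv2.INTER_CUBIC))
```

```text
pos [ 4.998e-01 -4.000e-04  7.060e-02] yaw 27.66 F [-0.2 -0.5  1.3] T [ 0.01 -0.06  0.01] gap 0.5504682577406264 t 5.15 q [-0.2   0.1   2.12  0.    0.92 -0.69]
delta [-0.3 -0.4 14.6] [ 0.001  0.    -0.006]
```

View pics/c5.png

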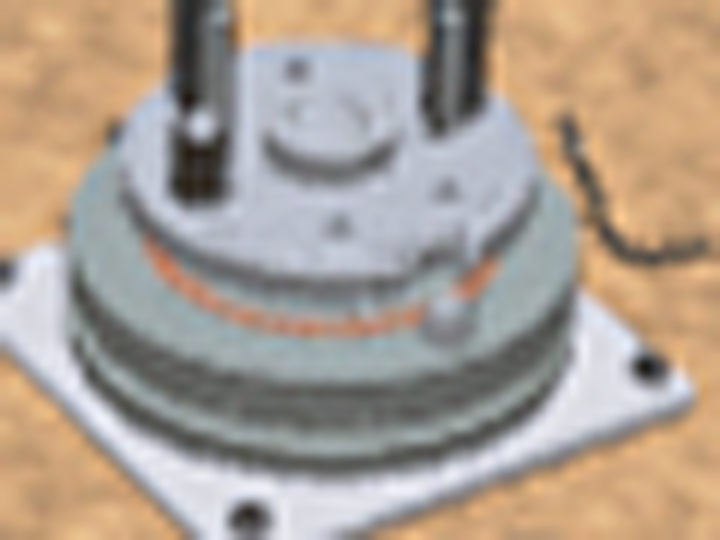

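The notch is at about (440,255), directly behind the pin at (448,318), so the angle is right to within about 1.5 deg. Next I'll press down in small steps.

jog_arm([
  [0,0,1,0,0,-0.015,0.1],
  [0,0,2,0,0,-0.015,0.1],
  [0,0,3,0,0,-0.015,0.1],
  [0,0,4,0,0,-0.015,0.1],
  [0,0,5,0,0,-0.015,0.1],
  [0,0,6,0,0,-0.015,0.1],
  [0,0,6,0,0,-0.015,0.1],
])

```text
clock: 5.78
ee_pos: [0.4995, -0.0004, 0.0641]
ee_rot: [0.511, 0.86, -0.0, -0.0]
force: [0.9, -0.4, -0.2]
finger_gap: 0.551
grasp_force: 0.5
```

jog_arm([
  [0,0,1,0,0,0,0.1],
  [0,0,2,0,0,0,0.1],
  [0,0,3,0,0,0,0.1],
  [0,0,4,0,0,0,0.1],
  [0,0,5,0,0,0,0.1],
  [0,0,6,0,0,0,0.1],
  [0,0,6,0,0,0,0.1],
])

```text
clock: 6.37
ee_pos: [0.4996, -0.0004, 0.0585]
ee_rot: [0.511, 0.86, -0.0, -0.0]
force: [-1.2, -0.7, 4.2]
finger_gap: 0.552
grasp_force: 2.5
```

jog_arm([
  [0,0,0.5,0,0,0,0.1],
  [0,0,1,0,0,0,0.1],
  [0,0,1.5,0,0,0,0.1],
  [0,0,2,0,0,0,0.1],
  [0,0,2.5,0,0,0,0.1],
  [0,0,3,0,0,0,0.1],
  [0,0,3,0,0,0,0.1],
])

```text
clock: 6.95
ee_pos: [0.4996, -0.0004, 0.0556]
ee_rot: [0.511, 0.86, -0.0, -0.0]
force: [-2.2, -0.9, 6.2]
finger_gap: 0.55
grasp_force: 3.3
```

jog_arm([
  [0,0,0.5,0,0,0,0.1],
  [0,0,1,0,0,0,0.1],
  [0,0,1.5,0,0,0,0.1],
  [0,0,2,0,0,0,0.1],
  [0,0,2.5,0,0,0,0.1],
  [0,0,3,0,0,0,0.1],
  [0,0,3,0,0,0,0.1],
])

```text
clock: 7.53
ee_pos: [0.4997, -0.0004, 0.0544]
ee_rot: [0.511, 0.86, -0.0, -0.001]
force: [-7.3, 0.1, 16.8]
finger_gap: 0.546
grasp_force: 8.7
```

Run:
```python
from h import *
goto(.4996,-.0009,.054,28)
b=cap('scene','s6.png');x=b['pixels'][175:220,250:310,::-1]
cv2.imwrite('pics/c6.png',cv2.resize(x,(720,540),interpolation=cv2.INTER_CUBIC))
c=(.4996,-.0009)
print([((proj(b,[*c,z])-[249.5,174.5])*12).round(1) for z in(.075,.067,.065,.057)])
# small holes on the disc face: dark blobs, before (c5) and after (c6)
for f in('c5','c6'):
    g=cv2.imread(f'pics/{f}.png',0).astype(float)
    for cx,cy in((340,228),(447,190)):
        w=g[cy-16:cy+46,cx-20:cx+21];w=np.clip(np.median(w)-20-w,0,None);yy,xx=np.indices(w.shape)
        print(f,cx-20+(w*xx).sum()/w.sum(),cy-16+(w*yy).sum()/w.sum())
```

```text
pos [ 4.997e-01 -4.000e-04  5.440e-02] yaw 28.56 F [-7.3  0.1 16.8] T [ 0.01  1.22 -0.07] gap 0.5464972549858922 t 7.5333 q [-0.2   0.13  2.12 -0.    0.89 -0.7 ]
delta [-0.4 -0.3  0.4] [-0.002 -0.001  0.01 ]
[array([329.6, 120.2]), array([328.5, 148.2]), array([328.2, 155.1]), array([327.1, 182.9])]
c5 339.2528055808311 227.28101304215954
c5 447.9513683796023 193.75822012207126
c6 338.44375907111754 251.05865989356556
c6 437.7826924234218 185.39772522115905
```

View pics/c6.png

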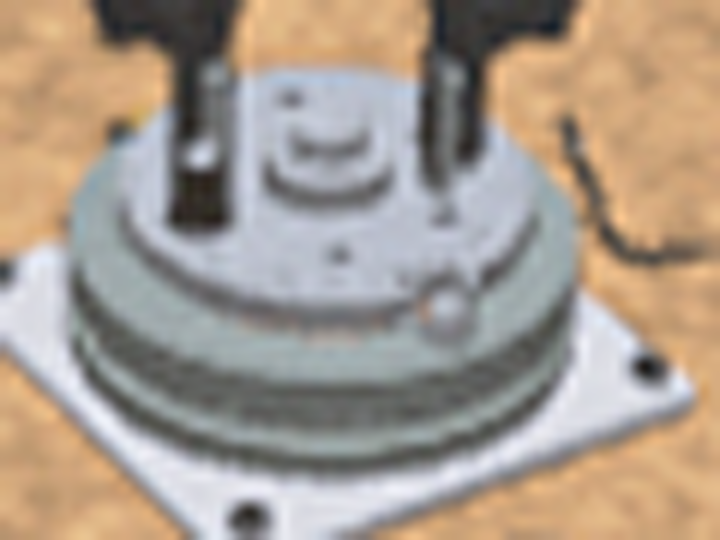

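The disc is home. The pin at (447,308) sits inside the notch and the shaft stands out of the hub. The face hole moved from (340,228) to (339,254), about 26 of the 28 px expected for 8 mm, and the push reads 17 N against a hard stop. I'll hold there briefly, then hand in.

jog_arm([
  [0,0,0,0,0,0,0.1],
  [0,0,0,0,0,0,0.1],
  [0,0,0,0,0,0,0.1],
  [0,0,0,0,0,0,0.1],
  [0,0,0,0,0,0,0.1],
])

```text
clock: 8.0
ee_pos: [0.4997, -0.0004, 0.0544]
ee_rot: [0.511, 0.86, -0.0, -0.001]
force: [-7.0, 0.5, 16.9]
finger_gap: 0.552
grasp_force: 8.6
```

```bash
python3 -c "
from h import *
s=observe();print(s['force'],s['ee_pos']);
if 8<s['force'][2]<30: print(order.close_job())"
```

```text
[-6.95715087  0.49995421 16.91751645] [ 4.99693747e-01 -4.09988724e-04  5.44152767e-02]
the job is handed in; nothing more can be done
None
```

I turned the disc until its notch stood over the pin, pressed it home and handed the job in with the fingers still holding it down at about 17 N; the last picture shows the pin in the notch, but the hand-in returned no verdict.

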